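Pull the chipped sample pot off its hook for the microscope

ROBOT

A 6-joint arm with a two-finger parallel gripper is mounted at the origin on the work surface. World frame = base frame: x ahead of the robot, y to its left, z up, the work surface at z = 0. Lengths are in mm, angles in degrees, forces in N, time in s.
With the tool pointing down it reaches from about 300 to 850 mm from the base axis. Payload 4.2 kg.
Tool frame: the origin (TCP) lies midway between the tips of the shut fingers; the grasp point (between the pads) lies 19 mm behind it; z points along the fingers, y is the line along which they close (so a half turn about z gives the same grasp; the last joint's range is limited). The gripper opens to 91 mm and grips with 3 to 60 N. Pads are 32 mm wide; open, the fingers measure 118 mm over their backs; the gripper's body (76 mm by 178 mm) begins 60 mm behind the grasp point.
Start: joints at [66.75, 18.312, 89.639, -0, 72.044, -1.146], TCP at [216.376, 532.752, 213.976] pointing down, gripper open.
Joint ranges: [-177.97, 177.97], [-48.28, 115.42], [12.27, 149.76], [-77.06, 257.06], [2.81, 150.46], [-146.56, 146.56]. Speed limits (degrees/s): [147.25, 147.25, 180, 180, 180, 180].

INTERFACE

Orientations are given as [roll, pitch, yaw] about the fixed x, y, z axes, in that order (R = Rz(yaw) Ry(pitch) Rx(roll)).
In Python, from workcell import env gives the robot as it stands.
- The arm moves only by the tool send_rows, never from a script. Its argument "steps" is a list that holds one entry, the list of rows, each a list of 5 numbers: the shift along the tool's x, y, z scaled (see below), then the turn about the tool's z scaled (see below), then the opening, from 0 (shut) to 1 (fully open). In form: [[[dx, dy, dz, yaw, fingers], ...]]. A call has 1 to 5 rows; each row shifts and turns the commanded pose from where the row before left it, along the tool's axes as they then stand; what a row does not reach is not made up. The controller multiplies each number of a shift by 0.04 m and each number of a turn by 0.12 rad. A row lasts 1/12 s, in which the tool goes at most 41.7 mm and 7.16 degrees, less where a joint would pass 70% of its speed; a pose out of reach is approached as far as the arm can. A call with a number of a shift or a turn outside -1 to 1 is refused whole. A call with a gripper value outside its range is refused whole. The fingers move at their own pace and stop on an object; "squeeze" is the grip in N (left out, the last holds). Time passes only in rows, so rows that do not move let the fingers close. It gives the time, the measured TCP pose, the force, the opening and the grip force at its end, in the units of the state.
- env.state(): the state, without advancing time (a new reading comes with each control period).
- env.grab_frame(name): name is "side" or "top" or "wrist"; returns a dict with "pixels" (400x640x3 uint8, red, green, blue), "depth" (400x640 float32, mm along the optical axis (not along the pixel's ray), 0 where there is no reading), "intrinsics" (3x3 intrinsics, pixels), "dist" ([k1, k2, p1, p2, k3] as OpenCV has them; the pictures are not rectified), "cam_to_world" (4x4, takes a point from camera to world coordinates). Camera axes: x right, y down, z forward; pixel columns grow to the right and rows downward; lengths in mm; the calibration is good to about 2 mm. A picture is of the moment at which its call begins.
- env.job_done(): hands the job in; it is judged then, once.
The state is a dict: "time_s": time; "qpos": joint angles; "qvel": joint speeds; "effort": joint torques, N m; "ee_pos": TCP position; "ee_rot": TCP orientation; "force": force on the tool from outside, world axes, zero at the start; "torque": the same for the moment, N m; "gripper_width": finger opening in mm; "gripper_force": force on a finger pad.
Only numpy, scipy, OpenCV 4.12 (cv2) and the standard library are available. Lean on these libraries where they do the work, as an engineer would, in place of code of your own. Each camera call takes 0.05 s, during which the arm holds its last target. There are 200 camera calls.

TASK

One of the three hanging sample pots has a piece broken out of its wall: lift that pot up and off its hook and stand it upright inside the black ring on the microscope's carriage, setting it down gently rather than dropping it. Let go of it, then gently slide the carriage fully home so that the pot stands under the lens. Leave the two good pots hanging and everything else where it is.

Things in the scene. Friction and masses are not known exactly. Their poses are not given: they have to be found in the camera images.
- rack: Fixed grey hook rack. Origin on the table, z up, hooks open towards -x. Base plate x -75 to +55, y +-155, 12 mm high. A rail 10 x 16 mm at x = 20, centre z = 155, y +-155 mm, on two end posts, carries three hooks at y = -95, 0, +95 mm. A pot hangs by its crossbar near x = -30 mm on each.
- hook_mid (a point): Top of the middle hook where a pot hangs, 155 mm up; rack axes. Each hook is a flat strip 10 mm wide, 6 mm thick, from the rail towards -x, ending 26 mm from this point in a turned-up tip that rises 10 mm above the strip. To free a pot raise it over 10 mm, then take it towards -x until its crossbar is past the tip (over 35 mm).
- pot_chipped: The broken pot: white round plastic, 60 mm across, 50 mm high, orange floor, about 90 g, blue rigid arched handle. A third of its wall is missing above 14 mm, on its +x side. Origin at the centre of its underside, z up; 142 mm high in all. Hangs level on any of the three hooks, its x along the hook, near the rack's yaw.
- grip (a point): Centre of the grip tab of the chipped pot, 125 mm above its underside: blue block 22 mm (pot x) by 14 mm (y) by 34 mm high, upright on the handle's crossbar. The crossbar runs along y, 70 mm long, 8 mm wide, underside 100 mm and top 108 mm above the pot's underside; legs at its ends, y = +-32.5 mm, go down beside the pot to 30 mm.
- pot_a: A good pot: as the chipped one but with its wall whole all round. Hangs on another hook.
- pot_b: A second good pot, the same as the other. Hangs on the remaining hook.
- scope: Fixed white stereo microscope. Origin on the table below the lens; x points to its column, +y is the carriage's way home. Head: upright cylinder of radius 36 mm, z 210 to 345; eyepieces rise towards +y to z = 425 mm. Boom to the column at x = 150, 375 mm high. Base 12 mm high, x -65 to 195, y +-100; end stop 48 mm high at y = 50 to 60; rails 14 mm high at x = +-45 out to y = -200.
- carriage (a joint): Travel of the aluminium carriage along the microscope's +y, in m: 0 is fully out, 0.14 is fully home at its stop, the seat then under the lens. It starts between 0 and 0.035, runs stiffly (about 2 N) and stays where it is left.
- seat (a point): Centre of the seat on the carriage's top face, 28 mm above the table; axes of the microscope, where it lies at x = 0, y = -140 mm + travel. Black ring round it: 70 mm inside, 78 mm outside, 6 mm high. Plate: 90 mm (x), y from -107 to +43 mm.
- push_face (a point): Middle of the outer (-y) face of the yellow upright push plate at the carriage's outer end, 105 mm from the seat towards -y; the plate is 50 mm wide (x), 10 mm thick (y), and its top is at 72 mm above the table, this point at 54.5 mm. Push it towards +y of the microscope.
- jar: Bystander: closed glass jar with a white cap, 48 mm across, 75 mm high; origin under its centre.
- dish: Bystander: shallow glass dish, 90 mm across, 16 mm high; origin under its centre.
- card_tray: Bystander: empty white card tray 130 x 90 x 35 mm; origin under its centre.
- brush: Bystander: brush 170 mm long, lying beside the microscope; origin under its middle, x along it.
- weight: Bystander: brass disc weight 40 mm across, 30 mm high; origin under its centre.
Mind the look-alikes: they are no part of the job. What is shaped like the pot_chipped but purple is not meant.

How it is judged:
By the outcome, as a careful person would: the job done as asked, in the order asked, and still so for the second after the job is handed in, with the robot touching nothing.
It also fails if it takes over 45 s, if anything falls off the work surface, if the arm or the gripper's body presses on something with over 40 N, if the wrist force passes 120 N, or if a joint passes its speed limit or range.

## Working session

There is one attempt and no reset: what is moved stays moved. The work goes in short steps, Python scripts to look and compute and a tool call to move; the robot and the scene stay as the last step left them, time stands still between calls to the robot, and variables do not carry over. Pictures are saved under pics/ and viewed, at most 10 in all, crops included, and the job is handed in when it is done.

Besides the shell and the picture viewer there is one more tool, called after "Call:" as name(argument=value, ...) on one line, values as JSON. send_rows: Moves the arm, as the interface text tells. Shifts and turns lie within -1 to 1; 1 stands for 0.04 m of shift or 0.12 rad of turn. Its arguments: {"type":"object","properties":{"steps":{"type":"array"},"squeeze":{"type":"number"}},"required":["steps"]}

```bash
mkdir -p pics; python3 - <<'E'
from workcell import env
import cv2,numpy as np
for n in("side","top"):
    f=env.grab_frame(n); cv2.imwrite(f"pics/{n}0.png",f["pixels"][:,:,::-1]); np.savez(f"{n}0.npz",**f)
    print(n,f["intrinsics"].round(1).tolist(),f["dist"],f["cam_to_world"].round(3).tolist())
print(env.state())
E
```

```text
side [[514.6, 0.0, 316.8], [0.0, 514.6, 189.6], [0.0, 0.0, 1.0]] [-0.15289824  0.          0.          0.          0.        ] [[0.965, -0.148, 0.215, 220.787], [-0.261, -0.552, 0.792, -1121.434], [0.001, -0.821, -0.571, 990.327], [0.0, 0.0, 0.0, 1.0]]
top [[512.3, 0.0, 313.4], [0.0, 512.3, 196.4], [0.0, 0.0, 1.0]] [-0.14417354  0.          0.          0.          0.        ] [[-0.007, -0.987, 0.161, 317.656], [-1.0, 0.01, 0.015, 41.796], [-0.016, -0.161, -0.987, 1579.089], [0.0, 0.0, 0.0, 1.0]]
{'time_s': 0.1, 'qpos': array([ 6.67500888e+01,  1.83476774e+01,  8.96980617e+01,  1.11535503e-04,
        7.20454112e+01, -1.14539749e+00]), 'qvel': array([-0.02851888, -0.08220248, -0.22602171, -0.07798282, -0.01081893,
        0.12890467]), 'effort': array([ 1.11222966e-03, -4.13328159e+01, -2.32511973e+01,  7.28930393e-02,
        4.21807368e-02, -5.00945077e-05]), 'ee_pos': array([216.18736511, 532.3263655 , 213.21655843]), 'ee_rot': array([-1.79908870e+02, -1.92808661e-03,  1.57895450e+02]), 'force': array([0.23839733, 0.28444902, 0.73120435]), 'torque': array([0.04067702, 0.02580953, 0.01294221]), 'gripper_force': 0.0, 'gripper_width': 91.42323829400304}
```

View pics/side0.png

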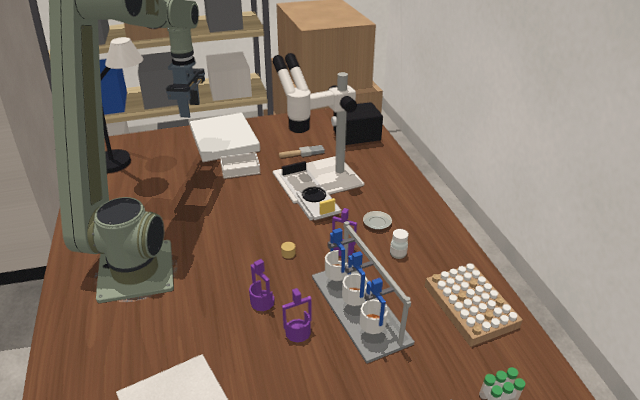

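View pics/top0.png

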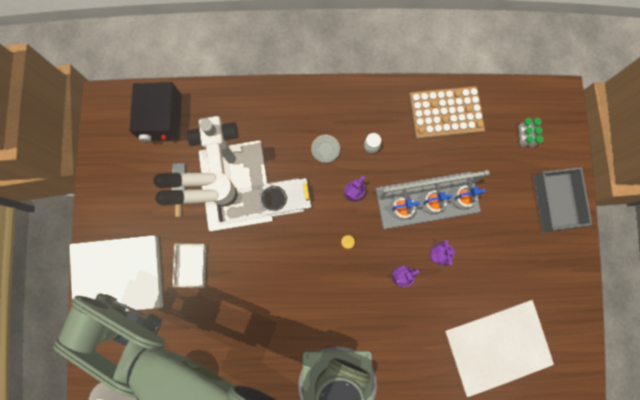

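The side view shows three pots on the rack (about 335–375, 265–320), the carriage with black ring (314,193) and the yellow push plate (327,205). In the top view the tabs are at about (411,202), (441,197) and (475,192), the ring at (274,198) and the plate at (306,190). The purple decoys stand apart, one of them at (355,188).

```bash
cat > h.py <<'E'
import numpy as np,cv2
def cloud(f):
    d=f["depth"];h,w=d.shape
    uv=np.stack(np.meshgrid(np.arange(w),np.arange(h)),-1).reshape(-1,1,2).astype(np.float32)
    n=cv2.undistortPoints(uv,f["intrinsics"],f["dist"]).reshape(h,w,2)
    P=np.dstack([n*d[...,None],d]);T=f["cam_to_world"]
    W=P@T[:3,:3].T+T[:3,3]; W[d<=0]=np.nan
    return W
def ray(f,u,v,z):
    n=cv2.undistortPoints(np.array([[[u,v]]],np.float32),f["intrinsics"],f["dist"]).ravel()
    T=f["cam_to_world"];r=T[:3,:3]@[n[0],n[1],1];o=T[:3,3]
    return o+r*(z-o[2])/r[2]
def hsv(f): return cv2.cvtColor(np.ascontiguousarray(f["pixels"]),cv2.COLOR_RGB2HSV)
C=dict(blue=((102,120,60),(122,255,255)),purple=((128,80,40),(155,255,255)),yellow=((20,120,120),(32,255,255)),orange=((5,150,120),(17,255,255)))
def blobs(f,c,amin=6):
    m=cv2.inRange(hsv(f),*C[c]);n,l,s,ce=cv2.connectedComponentsWithStats(m)
    return [(l==i,s[i],ce[i]) for i in range(1,n) if s[i][4]>=amin]
E
python3 - <<'E'
import numpy as np,cv2
from h import *
for n in("side","top"):
    f=dict(np.load(n+"0.npz"));W=cloud(f)
    for c in("blue","yellow","purple"):
        for m,s,ce in blobs(f,c,12):
            p=W[m];p=p[~np.isnan(p[:,0])]
            if len(p)==0 or p[:,2].max()<10 or abs(p[:,0].mean()-450)>300: continue
            print(n,c,s.tolist(),ce.round(1),"min",np.percentile(p,3,axis=0).round(),"max",np.percentile(p,97,axis=0).round())
            if c=="blue":
                q=p[p[:,2]>p[:,2].max()-8];print("   top",q.mean(0).round(1),len(q))
    if n=="side":
        cr=f["pixels"][210:350,305:425];cv2.imwrite("pics/side_pots.png",cv2.resize(cr[:,:,::-1],None,fx=4,fy=4,interpolation=cv2.INTER_CUBIC))
    else:
        a=f["pixels"][165:235,365:495];b=f["pixels"][140:240,200:330]
        cv2.imwrite("pics/top_c.png",np.vstack([cv2.resize(a,None,fx=3.4,fy=3.4,interpolation=2),cv2.resize(b,None,fx=3.4,fy=3.4,interpolation=2)])[:,:,::-1])
E
```

```text
side blue [330, 228, 15, 44, 247] [338.5 243.7] min [ 511. -236.   96.] max [ 533. -170.  199.]
   top [ 520.7 -202.8  197.3] 37
side blue [348, 252, 17, 46, 299] [357.6 267.7] min [ 530. -330.   92.] max [ 551. -262.  198.]
   top [ 539.9 -295.7  196.3] 51
side blue [366, 278, 20, 48, 318] [376.8 294.1] min [ 544. -423.   89.] max [ 565. -355.  198.]
   top [ 553.9 -389.7  196.5] 50
side yellow [320, 198, 15, 16, 183] [327.  206.1] min [558.  79.  31.] max [605.  93.  75.]
side purple [332, 208, 25, 24, 182] [343.3 218.9] min [559. -83.  72.] max [613. -37. 144.]
side purple [348, 242, 8, 14, 72] [350.6 247.6] min [592. -92.   2.] max [612. -78.  46.]
side purple [334, 247, 7, 9, 27] [337.7 250.1] min [ 549. -116.    4.] max [572. -67.  56.]
side purple [249, 259, 25, 52, 794] [259.9 288.8] min [ 297. -235.    3.] max [ 347. -172.  141.]
side purple [282, 288, 29, 54, 840] [297.5 319.4] min [ 357. -352.    2.] max [ 422. -294.  142.]
top blue [461, 187, 24, 9, 85] [474.9 191.3] min [ 546. -418.  137.] max [ 565. -361.  203.]
   top [ 557.  -386.6  201.3] 14
top blue [436, 192, 16, 8, 70] [443.5 196.1] min [ 533. -324.  161.] max [ 550. -286.  203.]
   top [ 540.7 -293.7  199.1] 28
top blue [406, 199, 14, 9, 57] [411.2 203.2] min [ 514. -231.  161.] max [ 531. -193.  202.]
   top [ 521.8 -198.4  198.4] 33
top yellow [304, 183, 5, 17, 58] [306.1 190.8] min [559.  81.  19.] max [605.  92.  79.]
top yellow [342, 236, 12, 12, 118] [347.5 241.5] min [415. -53.  26.] max [448. -20.  39.]
top purple [344, 176, 21, 25, 354] [354.9 189.5] min [560. -87.  -1.] max [615. -34. 145.]
top purple [430, 240, 25, 25, 436] [442.2 253.4] min [ 361. -348.   -0.] max [ 421. -295.  144.]
top purple [392, 266, 28, 21, 389] [403.9 275.7] min [ 299. -231.   -0.] max [ 353. -171.  146.]
```

View pics/side_pots.png

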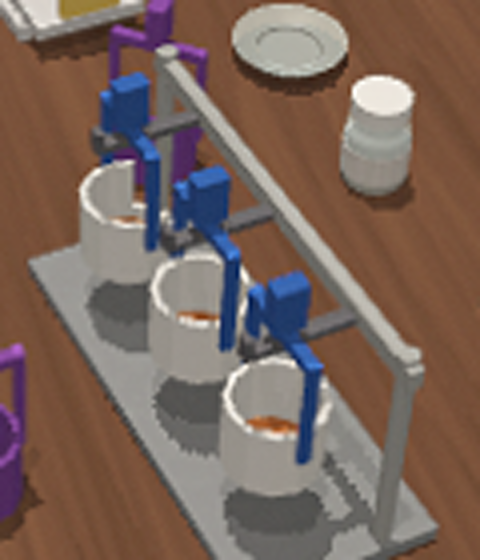

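View pics/top_c.png

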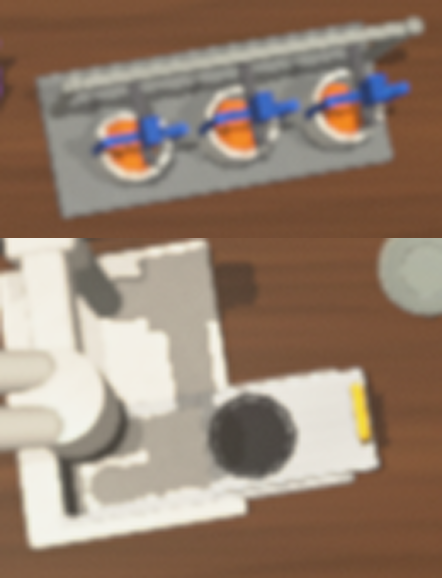

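The left pot (world y≈−200) has the rim gap on its +x side, at crop pixel (130,190) in the side view, and its orange floor runs out to the wall there. The other two rims look whole. Next I measure the tab, ring and plate in rack/scope axes.

```bash
python3 - <<'E'
import numpy as np,cv2
from h import *
F={n:dict(np.load(n+"0.npz")) for n in("side","top")}
yaw=np.radians(10.4);R=np.array([[np.cos(yaw),np.sin(yaw)],[-np.sin(yaw),np.cos(yaw)]])
for n,f in F.items():
    W=cloud(f);
    for m,s,ce in blobs(f,"blue",50):
        p=W[m];p=p[(p[:,2]>172)&(p[:,2]<206)]; 
        if len(p)<5 or p[:,1].mean()>-100: continue
        q=p[:,:2]@R.T; lo,hi=np.percentile(q,[4,96],axis=0); print(n,"tab rackframe size",(hi-lo).round(1),"ctr",(R.T@((lo+hi)/2)).round(1),"z",np.percentile(p[:,2],97).round(1))
    for m,s,ce in blobs(f,"orange",10):
        p=np.nanmedian(W[m],axis=0)
        if abs(p[0]-540)<60 and p[1]<-150:
            print(n,"orange",s.tolist(),ce.round(1),p.round())
    # yellow plate
    for m,s,ce in blobs(f,"yellow",40):
        p=W[m]
        if np.nanmean(p[:,1])>50:
            p=p[(p[:,2]>20)]; print(n,"plate med",np.median(p,0).round(1),"ztop",np.percentile(p[:,2],95).round(1))
            r=cv2.minAreaRect(p[:,:2].astype(np.float32)); print("  rect",r)
            t=p[p[:,2]>66]; print("  top pts",len(t),t.mean(0).round(1))
    # dark ring
    g=hsv(f)[...,2]; m=(g<75)&(W[...,2]>20)&(W[...,2]<45)&(abs(W[...,0]-570)<80)&(W[...,1]>100)&(W[...,1]<270)
    k,l,s,c=cv2.connectedComponentsWithStats(m.astype(np.uint8)); i=1+s[1:,4].argmax(); p=W[l==i]
    v,u=np.nonzero(l==i);e=cv2.fitEllipse(cv2.convexHull(np.c_[u,v].astype(np.float32)))
    print(n,"ring",s[i],e,"z",np.median(p[:,2]).round(1),"ctr",((np.percentile(p,2,axis=0)+np.percentile(p,98,axis=0))/2).round(1),"ext",(np.percentile(p,98,axis=0)-np.percentile(p,2,axis=0)).round(1), "ray@32",ray(f,*e[0],32).round(1))
    # carriage top outline edge x extents: light pixels z 24..34
    m=(abs(W[...,2]-28)<4)&(W[...,1]>85)&(W[...,1]<150)&(abs(W[...,0]-580)<90); p=W[m]
    if len(p)>20:
        r=cv2.minAreaRect(p[:,:2].astype(np.float32));print(n,"carriage",r,len(p))
    # head
    m=(W[...,2]>215)&(W[...,2]<335)&(W[...,1]>200)&(W[...,0]>450)&(W[...,0]<650); p=W[m];print("head/boom",len(p),np.percentile(p,[5,95],axis=0).round().tolist() if len(p) else "")
E
```

```text
side tab rackframe size [19.2 13.8] ctr [ 520.7 -201.9] z 200.0
side tab rackframe size [20.8 12.2] ctr [ 540.  -295.8] z 198.9
side tab rackframe size [19.3 12.8] ctr [ 553.9 -389.1] z 199.3
side orange [367, 314, 12, 4, 25] [372.8 315.7] [ 564. -368.   59.]
side plate med [581.2  85.1  53.4] ztop 73.6
  rect ((580.6677856445312, 87.2368392944336), (52.298484802246094, 15.681327819824219), 12.498750686645508)
  top pts 44 [580.3  85.   71.1]
side ring [302 187  24  15 277] ((313.5283508300781, 194.19395446777344), (15.217534065246582, 23.400611877441406), 92.55683135986328) z 30.3 ctr [565.5 185.8  31.5] ext [66.9 75.3 12. ] ray@32 [565.2 185.8  32. ]
side carriage ((574.9215698242188, 117.05134582519531), (62.92877960205078, 103.21002960205078), 88.41266632080078) 172
head/boom 1561 [[467.0, 267.0, 224.0], [642.0, 1517.0, 328.0]]
top tab rackframe size [18.4 10.7] ctr [ 555.4 -386.6] z 202.7
top tab rackframe size [18.3 12.2] ctr [ 542.1 -292.9] z 202.8
top tab rackframe size [17.8 13. ] ctr [ 522.4 -198.8] z 202.4
top orange [460, 190, 6, 3, 11] [462.7 190.8] [ 578. -390.   61.]
t
[... 343 characters left out ...]
e [429, 201, 11, 8, 61] [434.4 204.5] [ 538. -299.   60.]
top orange [398, 208, 10, 7, 50] [402.5 211. ] [ 519. -200.   61.]
top plate med [582.6  86.5  73. ] ztop 78.5
  rect ((581.401123046875, 86.938232421875), (48.02157211303711, 10.833759307861328), 2.8581669330596924)
  top pts 46 [580.8  87.4  74. ]
top ring [265 192   7  15  86] ((268.2425537109375, 199.1627655029297), (7.215152263641357, 14.540815353393555), 174.10525512695312) z 30.9 ctr [563.2 204.6  30.6] ext [41.7 19.5 15.4] ray@32 [563.3 203.7  32. ]
top carriage ((577.4973754882812, 118.57432556152344), (96.18759155273438, 62.01395034790039), 0.05957893282175064) 410
head/boom 587 [[515.0, 268.0, 231.0], [644.0, 326.0, 326.0]]
```

```bash
cat > plan.py <<'E'
import sys,numpy as np
from workcell import env
# plan.py x y z yaw : rows in tool units
def plan(p,yaw0,tgt,yaw,fing,n=None):
    d=np.array(tgt)-p; dy=(yaw-yaw0+180)%360-180
    if n is None: n=int(np.ceil(max(np.linalg.norm(d)/38,abs(dy)/6.8,1)))
    w=yaw0
    for i in range(n):
        c,s=np.cos(np.radians(w)),np.sin(np.radians(w)); q=d/n/40
        print([round(float(v),2) for v in(q[0]*c+q[1]*s, q[0]*s-q[1]*c, -q[2], -np.radians(dy)/n/.12)]+[fing],end=",\n" if i%5==4 else ", ")
        w+=dy/n
    print()
if __name__=="__main__":
    a=[float(v) for v in sys.argv[1:]];s=env.state();print(s["time_s"],s["ee_pos"].round(1),s["ee_rot"].round(2),s["force"].round(1),round(s["gripper_width"],1))
    plan(s["ee_pos"],s["ee_rot"][2],a[:3],a[3],a[4],int(a[5]) if len(a)>5 else None)
E
python3 plan.py 490 -206 300 10.4 0.6 24
```

```text
0.1 [216.2 532.3 213.2] [-179.91   -0.    157.9 ] [0.2 0.3 0.7] 91.4
[-0.55, -0.61, -0.09, 0.89, 0.6], [-0.62, -0.54, -0.09, 0.89, 0.6], [-0.67, -0.47, -0.09, 0.89, 0.6], [-0.72, -0.4, -0.09, 0.89, 0.6], [-0.76, -0.32, -0.09, 0.89, 0.6],
[-0.79, -0.24, -0.09, 0.89, 0.6], [-0.81, -0.15, -0.09, 0.89, 0.6], [-0.82, -0.06, -0.09, 0.89, 0.6], [-0.82, 0.02, -0.09, 0.89, 0.6], [-0.81, 0.11, -0.09, 0.89, 0.6],
[-0.8, 0.2, -0.09, 0.89, 0.6], [-0.77, 0.28, -0.09, 0.89, 0.6], [-0.74, 0.36, -0.09, 0.89, 0.6], [-0.69, 0.44, -0.09, 0.89, 0.6], [-0.64, 0.51, -0.09, 0.89, 0.6],
[-0.58, 0.58, -0.09, 0.89, 0.6], [-0.52, 0.64, -0.09, 0.89, 0.6], [-0.45, 0.69, -0.09, 0.89, 0.6], [-0.37, 0.73, -0.09, 0.89, 0.6], [-0.29, 0.77, -0.09, 0.89, 0.6],
[-0.21, 0.79, -0.09, 0.89, 0.6], [-0.12, 0.81, -0.09, 0.89, 0.6], [-0.03, 0.82, -0.09, 0.89, 0.6], [0.05, 0.82, -0.09, 0.89, 0.6],
```

Call:
send_rows(steps=[[[-0.55, -0.61, -0.09, 0.89, 0.6], [-0.62, -0.54, -0.09, 0.89, 0.6], [-0.67, -0.47, -0.09, 0.89, 0.6], [-0.72, -0.4, -0.09, 0.89, 0.6], [-0.76, -0.32, -0.09, 0.89, 0.6]]])

```text
time_s: 0.52
ee_pos: [273.9, 377.1, 231.7]
ee_rot: [-180.0, 0.0, 127.0]
force: [1.0, -0.3, -0.0]
gripper_width: 61.1
gripper_force: 0.0
```

Call:
send_rows(steps=[[[-0.79, -0.24, -0.09, 0.89, 0.6], [-0.81, -0.15, -0.09, 0.89, 0.6], [-0.82, -0.06, -0.09, 0.89, 0.6], [-0.82, 0.02, -0.09, 0.89, 0.6], [-0.81, 0.11, -0.09, 0.89, 0.6]]])

```text
time_s: 0.93
ee_pos: [331.6, 223.2, 249.9]
ee_rot: [-180.0, 0.0, 96.4]
force: [0.6, -0.3, 0.1]
gripper_width: 54.6
gripper_force: 0.0
```

Call:
send_rows(steps=[[[-0.8, 0.2, -0.09, 0.89, 0.6], [-0.77, 0.28, -0.09, 0.89, 0.6], [-0.74, 0.36, -0.09, 0.89, 0.6], [-0.69, 0.44, -0.09, 0.89, 0.6], [-0.64, 0.51, -0.09, 0.89, 0.6]]])

```text
time_s: 1.35
ee_pos: [389.5, 69.6, 267.9]
ee_rot: [-180.0, 0.0, 65.8]
force: [0.9, 0.6, 0.3]
gripper_width: 55.0
gripper_force: 0.0
```

Call:
send_rows(steps=[[[-0.58, 0.58, -0.09, 0.89, 0.6], [-0.52, 0.64, -0.09, 0.89, 0.6], [-0.45, 0.69, -0.09, 0.89, 0.6], [-0.37, 0.73, -0.09, 0.89, 0.6], [-0.29, 0.77, -0.09, 0.89, 0.6]]])

```text
time_s: 1.77
ee_pos: [448.3, -83.9, 285.8]
ee_rot: [-180.0, 0.0, 35.2]
force: [0.6, 0.5, -0.4]
gripper_width: 54.7
gripper_force: 0.0
```

Call:
send_rows(steps=[[[-0.21, 0.79, -0.09, 0.89, 0.6], [-0.12, 0.81, -0.09, 0.89, 0.6], [-0.03, 0.82, -0.09, 0.89, 0.6], [0.05, 0.82, -0.09, 0.89, 0.6], [0, 0, 0, 0, 0.6]]])

```text
time_s: 2.18
ee_pos: [496.7, -209.9, 299.6]
ee_rot: [179.8, -0.0, 10.6]
force: [-0.4, -0.5, -0.1]
gripper_width: 54.6
gripper_force: 0.0
```

```bash
python3 - <<'E'
from workcell import env
import cv2,numpy as np
from h import *
f=env.grab_frame("wrist"); cv2.imwrite("pics/w1.png",f["pixels"][:,:,::-1]);np.savez("w1.npz",**f)
s=env.state();print(s["time_s"],s["ee_pos"].round(1),s["ee_rot"].round(2),s["gripper_width"]);print(f["cam_to_world"].round(2).tolist())
W=cloud(f)
for m,st,ce in blobs(f,"blue",100):
    p=W[m];p=p[~np.isnan(p[:,0])]
    t=p[p[:,2]>np.percentile(p[:,2],99)-4]
    print(st.tolist(),ce.round(),"top",np.percentile(t,[2,98],axis=0).round(1).tolist(),cv2.minAreaRect(t[:,:2].astype(np.float32)))
E
```

```text
2.2333 [ 495.5 -207.1  299.4] [-1.7997e+02  6.0000e-02  1.0850e+01] 55.04242441368013
[[0.18, -0.95, -0.24, 563.88], [-0.98, -0.18, -0.05, -197.09], [0.0, 0.25, -0.97, 469.61], [0.0, 0.0, 0.0, 1.0]]
[364, 149, 159, 29, 1835] [452. 162.] top [[532.0, -392.0, 193.8], [564.4, -286.1, 197.6]] ((548.7431030273438, -339.49749755859375), (21.357391357421875, 108.4733657836914), 8.321308135986328)
[285, 150, 65, 26, 693] [317. 160.] top [[512.6, -205.6, 194.5], [532.9, -193.1, 197.4]] ((522.4588012695312, -199.75099182128906), (21.354333877563477, 12.369734764099121), 10.587933540344238)
```

View pics/w1.png

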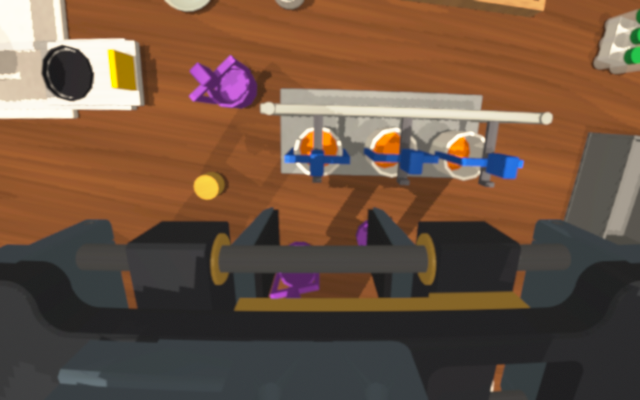

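The wrist view shows the chipped-candidate tab at (317,160), the other two pots to its right, the ring at (68,73) and the plate at (122,69). I'll zoom in on the pots to confirm which is broken, and remeasure the ring and plate from here.

```bash
python3 - <<'E'
import cv2,numpy as np
from h import *
f=dict(np.load("w1.npz"));W=cloud(f)
cv2.imwrite("pics/w1c.png",cv2.resize(f["pixels"][85:190,270:510,::-1],None,fx=3.3,fy=3.3,interpolation=2))
c=[(522.4,-199.8),(540.9,-294.3),(555,-388)]
for x,y in c:  # rim points z 95..108 by azimuth in rack frame
    m=(abs(W[...,2]-104)<5)&(np.hypot(W[...,0]-x,W[...,1]-y)<36);p=W[m];a=(np.degrees(np.arctan2(p[:,1]-y,p[:,0]-x))-10.4+180)%360-180
    print(np.histogram(a,bins=np.arange(-180,181,30))[0])
H=hsv(f);m=((H[...,2]<70)&(W[...,1]>100)&(W[...,1]<270)&(W[...,2]>20)&(W[...,2]<45)).astype(np.uint8)
k,l,s,ce=cv2.connectedComponentsWithStats(m);i=1+s[1:,4].argmax();v,u=np.nonzero(l==i);e=cv2.fitEllipse(cv2.convexHull(np.c_[u,v].astype(np.float32)))
p=W[l==i];print("ring",s[i],e,ray(f,*e[0],32).round(1),np.percentile(p,[2,98],axis=0).round(1).tolist())
for m,st,ce in blobs(f,"yellow",100):
    p=W[m];t=p[p[:,2]>66]
    if len(t)>10: print("plate top",len(t),t[:,2].mean().round(1),cv2.minAreaRect(t[:,:2].astype(np.float32)))
E
```

```text
[18 38  9 36  4  0  0  7 40  8 36  5]
[14  0  0 34 19 12 40 49 34 16 33 38]
[45 25  0  0 24 38 42 52 48 35 42 33]
ring [  43   46   50   54 1839] ((67.07764434814453, 72.7004165649414), (47.213436126708984, 55.46154022216797), 147.09451293945312) [565.9 185.6  32. ] [[534.9, 149.7, 25.8], [595.4, 222.3, 33.8]]
plate top 327 70.1 ((580.4743041992188, 87.62873077392578), (48.50448226928711, 11.148670196533203), 8.042466163635254)
plate top 1227 405.4 ((525.6830444335938, -238.69593811035156), (2.247464895248413, 37.773704528808594), 10.610434532165527)
plate top 284 406.0 ((516.22802734375, -190.4251251220703), (2.444701910018921, 12.619955062866211), 11.202980995178223)
plate top 100 406.4 ((518.4414672851562, -199.3509521484375), (2.1249406337738037, 5.434148788452148), 7.645991802215576)
plate top 128 406.2 ((519.5239868164062, -205.59951782226562), (2.0624542236328125, 6.329768180847168), 13.784323692321777)
plate top 209 406.2 ((521.2449951171875, -214.51531982421875), (2.2075273990631104, 11.257230758666992), 13.80540657043457)
```

View pics/w1c.png

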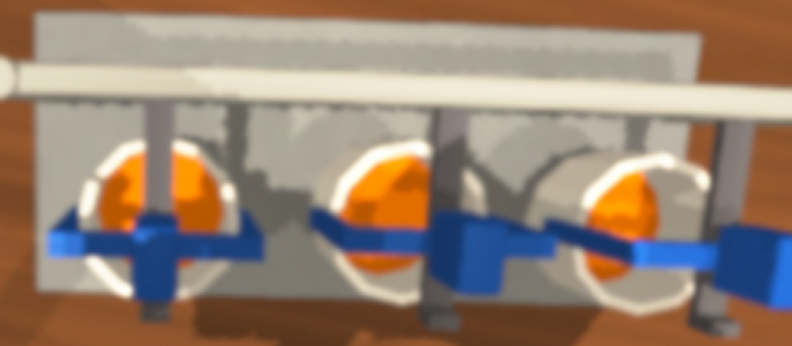

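```bash
python3 plan.py 522.4 -200 225 10.4 0.6 3;echo; python3 - <<'E'
from plan import plan
import numpy as np
plan(np.array([522.4,-200,225]),10.4,[522.4,-200,166.5],10.4,0.6,3)
E
```

```text
2.2333 [ 495.5 -207.1  299.4] [-1.7997e+02  6.0000e-02  1.0850e+01] [ 0.3  0.1 -0.6] 55.0
[0.23, -0.02, 0.62, 0.02, 0.6], [0.23, -0.02, 0.62, 0.02, 0.6], [0.23, -0.02, 0.62, 0.02, 0.6], 

[0.0, 0.0, 0.49, -0.0, 0.6], [0.0, 0.0, 0.49, -0.0, 0.6], [0.0, 0.0, 0.49, -0.0, 0.6],
```

Confirmed: at rim height the left pot has no wall at azimuth ±30° on its +x side, while the others do. Tab centre (522.4,−199.8), top z 197.

Call:
send_rows(steps=[[[0.23, -0.02, 0.62, 0.02, 0.6], [0.23, -0.02, 0.62, 0.02, 0.6], [0.23, -0.02, 0.62, 0.02, 0.6], [0, 0, 0, 0, 0.6], [0, 0, 0, 0, 0.6]]])

```text
time_s: 2.65
ee_pos: [520.5, -196.0, 224.9]
ee_rot: [-179.9, 0.2, 10.7]
force: [0.1, 0.3, 0.3]
gripper_width: 54.8
gripper_force: 0.0
```

```bash
python3 plan.py 522.4 -200 166.5 10.4 0.6 4
```

```text
2.65 [ 520.5 -196.   224.9] [-179.87    0.19   10.74] [0.1 0.3 0.3] 54.8
[0.01, 0.03, 0.37, 0.01, 0.6], [0.01, 0.03, 0.37, 0.01, 0.6], [0.01, 0.03, 0.37, 0.01, 0.6], [0.01, 0.03, 0.37, 0.01, 0.6],
```

Call:
send_rows(steps=[[[0.01, 0.03, 0.37, 0.01, 0.6], [0.01, 0.03, 0.37, 0.01, 0.6], [0.01, 0.03, 0.37, 0.01, 0.6], [0.01, 0.03, 0.37, 0.01, 0.6], [0, 0, 0, 0, 0.6]]])

```text
time_s: 3.07
ee_pos: [522.8, -201.2, 166.2]
ee_rot: [-179.9, 0.1, 10.4]
force: [-0.2, 0.3, -0.6]
gripper_width: 55.0
gripper_force: 0.0
```

Call:
send_rows(steps=[[[0, 0, 0, 0, 0.25], [0, 0, 0, 0, 0.2], [0, 0, 0, 0, 0.15], [0, 0, 0, 0, 0.1], [0, 0, 0, 0, 0.05]]], squeeze=20)

```text
time_s: 3.48
ee_pos: [524.4, -201.8, 167.6]
ee_rot: [180.0, -0.1, 10.4]
force: [-0.7, -0.1, -1.4]
gripper_width: 24.3
gripper_force: 0.0
```

Call:
send_rows(steps=[[[0, 0, 0, 0, 0], [0, 0, 0, 0, 0], [0, 0, 0, 0, 0]]], squeeze=20)

```text
time_s: 3.73
ee_pos: [524.1, -201.5, 167.0]
ee_rot: [-180.0, -0.0, 10.3]
force: [-0.7, 0.9, 2.9]
gripper_width: 13.9
gripper_force: 20.0
```

Gripped at 13.9 mm. Lifting 26 mm, then backing off 80 mm along rack −x.

Call:
send_rows(steps=[[[0, 0, -0.15, 0, 0], [0, 0, -0.2, 0, 0], [0, 0, -0.2, 0, 0], [0, 0, -0.1, 0, 0], [0, 0, 0, 0, 0]]], squeeze=25)

```text
time_s: 4.15
ee_pos: [524.9, -202.1, 194.4]
ee_rot: [179.9, -0.2, 10.3]
force: [0.2, -0.6, -1.5]
gripper_width: 13.6
gripper_force: 25.0
```

Call:
send_rows(steps=[[[-0.2, 0, 0, 0, 0], [-0.4, 0, 0, 0, 0], [-0.5, 0, 0, 0, 0], [-0.5, 0, 0, 0, 0], [-0.4, 0, 0, 0, 0]]])

```text
time_s: 4.57
ee_pos: [443.0, -215.9, 192.1]
ee_rot: [-179.9, 0.1, 10.4]
force: [-0.8, 0.5, -1.7]
gripper_width: 13.8
gripper_force: 25.0
```

```bash
python3 - <<'E'
from workcell import env
import cv2,numpy as np
f=env.grab_frame("side"); cv2.imwrite("pics/s2.png",cv2.resize(f["pixels"][130:360,220:480,::-1],None,fx=2.5,fy=2.5,interpolation=2))
E
python3 plan.py 420 -90 285 30 0 6
```

```text
4.6167 [ 440.1 -215.9  192.1] [-179.9     0.3    10.31] [-3.9 -0.2 -1.8] 14.1
[0.01, -0.53, -0.39, -0.48, 0.0], [0.04, -0.53, -0.39, -0.48, 0.0], [0.07, -0.53, -0.39, -0.48, 0.0], [0.1, -0.52, -0.39, -0.48, 0.0], [0.13, -0.51, -0.39, -0.48, 0.0],
[0.16, -0.51, -0.39, -0.48, 0.0],
```

View pics/s2.png

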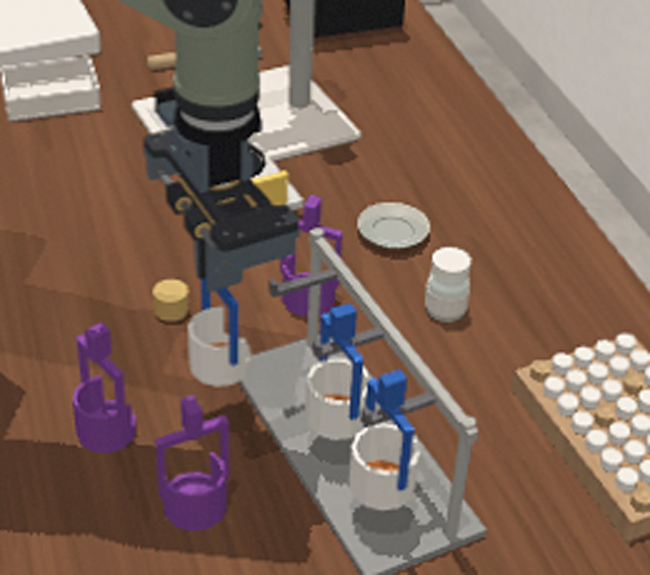

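The pot hangs upright in the gripper, clear of the rack, and the other two still hang. Now carrying it to the carriage, turning to yaw 99.

```bash
python3 plan.py 490 0 215 99 0 15; python3 -c "
from plan import *
plan(np.array([490,0,215.]),99,[565.5,185.7,215],99,0,8)"
```

```text
4.6167 [ 440.1 -215.9  192.1] [-179.9     0.3    10.31] [-3.9 -0.2 -1.8] 14.1
[0.15, -0.34, -0.04, -0.86, 0.0], [0.18, -0.32, -0.04, -0.86, 0.0], [0.21, -0.3, -0.04, -0.86, 0.0], [0.24, -0.28, -0.04, -0.86, 0.0], [0.27, -0.25, -0.04, -0.86, 0.0],
[0.29, -0.22, -0.04, -0.86, 0.0], [0.32, -0.19, -0.04, -0.86, 0.0], [0.33, -0.16, -0.04, -0.86, 0.0], [0.35, -0.12, -0.04, -0.86, 0.0], [0.36, -0.09, -0.04, -0.86, 0.0],
[0.37, -0.05, -0.04, -0.86, 0.0], [0.37, -0.01, -0.04, -0.86, 0.0], [0.37, 0.03, -0.04, -0.86, 0.0], [0.36, 0.07, -0.04, -0.86, 0.0], [0.35, 0.1, -0.04, -0.86, 0.0],

[0.54, 0.32, -0.0, -0.0, 0], [0.54, 0.32, -0.0, -0.0, 0], [0.54, 0.32, -0.0, -0.0, 0], [0.54, 0.32, -0.0, -0.0, 0], [0.54, 0.32, -0.0, -0.0, 0],
[0.54, 0.32, -0.0, -0.0, 0], [0.54, 0.32, -0.0, -0.0, 0], [0.54, 0.32, -0.0, -0.0, 0],
```

Call:
send_rows(steps=[[[0.15, -0.34, -0.04, -0.86, 0], [0.18, -0.32, -0.04, -0.86, 0], [0.21, -0.3, -0.04, -0.86, 0], [0.24, -0.28, -0.04, -0.86, 0], [0.27, -0.25, -0.04, -0.86, 0]]])

```text
time_s: 5.03
ee_pos: [461.6, -143.6, 200.5]
ee_rot: [-180.0, 0.0, 40.2]
force: [0.1, -1.3, -1.8]
gripper_width: 13.5
gripper_force: 25.0
```

Call:
send_rows(steps=[[[0.29, -0.22, -0.04, -0.86, 0], [0.32, -0.19, -0.04, -0.86, 0], [0.33, -0.16, -0.04, -0.86, 0], [0.35, -0.12, -0.04, -0.86, 0], [0.36, -0.09, -0.04, -0.86, 0]]])

```text
time_s: 5.45
ee_pos: [478.1, -71.7, 208.5]
ee_rot: [-180.0, 0.0, 69.8]
force: [0.4, -1.0, -2.1]
gripper_width: 14.0
gripper_force: 25.0
```

Call:
send_rows(steps=[[[0.37, -0.05, -0.04, -0.86, 0], [0.37, -0.01, -0.04, -0.86, 0], [0.37, 0.03, -0.04, -0.86, 0], [0.36, 0.07, -0.04, -0.86, 0], [0.35, 0.1, -0.04, -0.86, 0]]])

```text
time_s: 5.87
ee_pos: [495.0, 0.2, 216.5]
ee_rot: [-180.0, -0.0, 99.3]
force: [-0.1, -0.3, -1.6]
gripper_width: 13.9
gripper_force: 25.0
```

Call:
send_rows(steps=[[[0.54, 0.32, 0, 0, 0], [0.54, 0.32, 0, 0, 0], [0.54, 0.32, 0, 0, 0], [0.54, 0.32, 0, 0, 0], [0.54, 0.32, 0, 0, 0]]])

```text
time_s: 6.28
ee_pos: [541.4, 117.2, 216.4]
ee_rot: [-180.0, 0.0, 99.0]
force: [-0.1, -0.2, -1.8]
gripper_width: 13.6
gripper_force: 25.0
```

Call:
send_rows(steps=[[[0.5, 0.3, 0, 0, 0], [0.4, 0.25, 0, 0, 0], [0.3, 0.2, 0, 0, 0], [0, 0, 0, 0, 0], [0, 0, 0, 0, 0]]])

```text
time_s: 6.7
ee_pos: [563.3, 168.3, 216.2]
ee_rot: [-179.9, 0.0, 99.1]
force: [-0.2, 0.1, -2.0]
gripper_width: 14.1
gripper_force: 25.0
```

```bash
python3 - <<'E'
from workcell import env
import cv2,numpy as np
from h import *
for n in("side","wrist"):
    f=env.grab_frame(n);np.savez(n+"3.npz",**f);W=cloud(f)
    cv2.imwrite(f"pics/{n}3.png",cv2.resize(f["pixels"][110:250,230:430,::-1],None,fx=4,fy=4,interpolation=2) if n=="side" else f["pixels"][:,:,::-1])
    for m,s,ce in blobs(f,"blue",10):
        p=W[m];p=p[~np.isnan(p[:,0])]
        if len(p) and 400<p[:,0].mean()<700 and p[:,1].mean()>50: print(n,s.tolist(),np.percentile(p,[3,50,97],axis=0).round(1).tolist())
    # pot rim/white points
    H=hsv(f);m=(H[...,1]<40)&(H[...,2]>130)&(np.hypot(W[...,0]-560,W[...,1]-180)<55)&(W[...,2]>95)&(W[...,2]<160)
    p=W[m];print(n,"white",len(p),np.percentile(p,[2,98],axis=0).round(1).tolist() if len(p) else "")
E
python3 plan.py 565.5 185.7 180 99 0 3
```

```text
side [303, 137, 17, 36, 118] [[527.1, 154.4, 143.5], [542.7, 160.7, 207.4], [572.2, 170.1, 247.5]]
side [321, 146, 4, 18, 32] [[585.0, 161.5, 155.6], [593.3, 170.3, 197.1], [595.9, 177.7, 214.3]]
side white 299 [[532.1, 134.8, 106.3], [588.4, 185.9, 156.5]]
wrist [272, 196, 15, 26, 191] [[527.5, 160.7, 148.4], [530.3, 166.0, 182.3], [541.2, 202.6, 298.9]]
wrist [360, 197, 14, 25, 175] [[571.0, 172.2, 152.6], [592.4, 176.2, 183.1], [595.2, 207.2, 299.0]]
wrist [309, 217, 28, 29, 706] [[554.0, 172.8, 218.6], [560.5, 177.4, 240.4], [567.2, 178.8, 246.3]]
wrist white 351 [[531.9, 160.6, 116.2], [593.5, 197.3, 154.9]]
6.8 [563.1 167.4 216.5] [-1.7994e+02  4.0000e-02  9.9010e+01] [ 0.4 -0.2 -1.3] 13.9
[0.15, 0.04, 0.3, 0.0, 0.0], [0.15, 0.04, 0.3, 0.0, 0.0], [0.15, 0.04, 0.3, 0.0, 0.0],
```

View pics/side3.png

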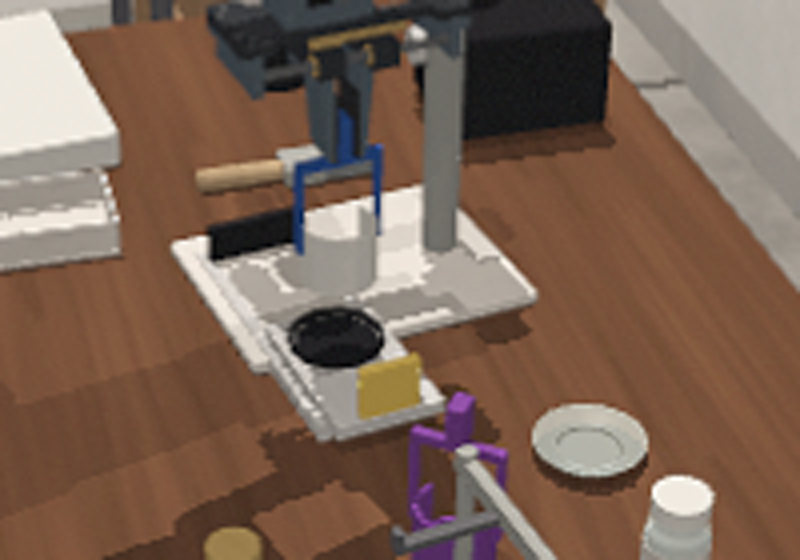

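Pot centre agrees with the TCP within about 1 mm (tab face and legs in the wrist view) and nothing touches. The ring is visible and clear, so I move above it and descend to about 12 mm over the seat.

Call:
send_rows(steps=[[[0.15, 0.04, 0, 0, 0], [0.18, 0.04, 0, 0, 0], [0.15, 0.03, 0, 0, 0], [0, 0, 0.3, 0, 0], [0, 0, 0.3, 0, 0]]])

```text
time_s: 7.22
ee_pos: [565.5, 188.8, 193.4]
ee_rot: [179.9, -0.0, 99.1]
force: [0.3, -0.2, -1.5]
gripper_width: 14.1
gripper_force: 25.0
```

Call:
send_rows(steps=[[[0, 0, 0.4, 0, 0], [0, 0, 0.4, 0, 0], [0, 0, 0.2, 0, 0], [0, 0, 0, 0, 0], [0, 0, 0, 0, 0]]])

```text
time_s: 7.63
ee_pos: [565.0, 188.2, 152.9]
ee_rot: [-180.0, -0.0, 99.0]
force: [-0.5, -0.2, -1.2]
gripper_width: 14.3
gripper_force: 25.0
```

```bash
python3 - <<'E'
from workcell import env
import cv2,numpy as np
from h import *
f=env.grab_frame("side");W=cloud(f);np.savez("side4.npz",**f)
cv2.imwrite("pics/side4.png",cv2.resize(f["pixels"][150:225,270:370,::-1],None,fx=7,fy=7,interpolation=2))
H=hsv(f);m=((H[...,2]<70)&(W[...,2]>20)&(W[...,2]<45)&(abs(W[...,0]-566)<60)&(abs(W[...,1]-186)<60));p=W[m];print(np.percentile(p,[2,98],axis=0).round(1).tolist())
m=(H[...,1]<45)&(H[...,2]>120)&(np.hypot(W[...,0]-566,W[...,1]-186)<40)&(W[...,2]>45)&(W[...,2]<95);p=W[m];print("pot",np.percentile(p,[2,98],axis=0).round(1).tolist())
E
python3 plan.py 565.5 186.3 140 99 0 3
```

```text
[[529.2, 148.0, 25.4], [600.4, 201.4, 37.1]]
pot [[534.2, 153.9, 46.8], [590.6, 205.0, 92.4]]
7.6833 [565.5 188.3 153.6] [ 1.7992e+02 -2.0000e-02  9.9040e+01] [ 0.2  0.2 -0.6] 14.1
[-0.02, -0.0, 0.11, 0.0, 0.0], [-0.02, -0.0, 0.11, 0.0, 0.0], [-0.02, -0.0, 0.11, 0.0, 0.0],
```

View pics/side4.png

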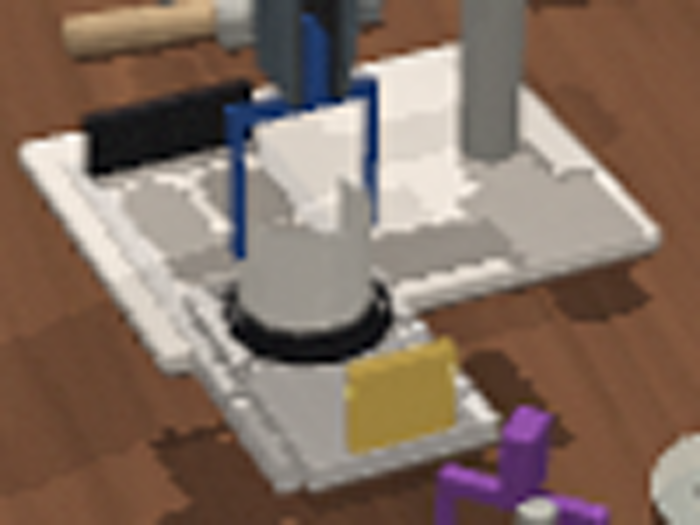

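The pot's foot is centred over the ring to within about 2 mm. Lowering slowly.

Call:
send_rows(steps=[[[-0.02, 0.03, 0.08, 0, 0], [0, 0, 0.08, 0, 0], [0, 0, 0.07, 0, 0], [0, 0, 0.04, 0, 0], [0, 0, 0.02, 0, 0]]])

```text
time_s: 8.1
ee_pos: [566.1, 187.3, 140.9]
ee_rot: [-180.0, -0.0, 99.0]
force: [0.1, -0.2, -1.8]
gripper_width: 13.7
gripper_force: 25.0
```

Call:
send_rows(steps=[[[0, 0, 0.02, 0, 0], [0, 0, 0.02, 0, 0], [0, 0, 0, 0, 0]]])

```text
time_s: 8.35
ee_pos: [566.2, 187.4, 140.1]
ee_rot: [180.0, -0.0, 99.0]
force: [0.0, 0.4, 2.1]
gripper_width: 13.6
gripper_force: 25.0
```

Call:
send_rows(steps=[[[0, 0, 0.015, 0, 0], [0, 0, 0, 0, 0], [0, 0, 0, 0, 0]]])

```text
time_s: 8.6
ee_pos: [566.3, 187.5, 140.1]
ee_rot: [179.9, -0.0, 99.0]
force: [-1.4, -0.1, 5.4]
gripper_width: 14.0
gripper_force: 25.0
```

Seated, with 5 N upward. Easing off 0.5 mm, opening, then rising straight up.

Call:
send_rows(steps=[[[0, 0, -0.012, 0, 0], [0, 0, 0, 0, 0.18], [0, 0, 0, 0, 0.25], [0, 0, 0, 0, 0.4], [0, 0, 0, 0, 0.55]]], squeeze=5)

```text
time_s: 9.02
ee_pos: [566.2, 187.3, 139.2]
ee_rot: [-180.0, 0.0, 99.0]
force: [-0.6, 0.7, -0.7]
gripper_width: 32.8
gripper_force: 0.0
```

Call:
send_rows(steps=[[[0, 0, 0, 0, 0.6], [0, 0, -0.2, 0, 0.6], [0, 0, -0.4, 0, 0.6], [0, 0, -0.8, 0, 0.6], [0, 0, -0.6, 0, 0.6]]])

```text
time_s: 9.43
ee_pos: [566.4, 187.4, 221.4]
ee_rot: [180.0, -0.0, 99.0]
force: [0.5, 0.4, 0.6]
gripper_width: 54.5
gripper_force: 0.0
```

```bash
python3 - <<'E'
from workcell import env
import cv2,numpy as np
from h import *
f=env.grab_frame("side");W=cloud(f)
cv2.imwrite("pics/side5.png",cv2.resize(f["pixels"][130:250,260:380,::-1],None,fx=4.8,fy=4.8,interpolation=2))
for m,s,ce in blobs(f,"blue",10):
    p=W[m];p=p[~np.isnan(p[:,0])]
    if len(p) and 400<p[:,0].mean()<700 and p[:,1].mean()>50: print(s.tolist(),np.percentile(p,[3,50,97],axis=0).round(1).tolist())
for m,s,ce in blobs(f,"yellow",40):
    p=W[m]
    if np.nanmean(p[:,1])>50: print("plate",np.nanmedian(p,0).round(1),s)
E
python3 plan.py 575 100 260 99 0 3
```

```text
[302, 156, 22, 34, 140] [[532.0, 172.5, 71.1], [561.3, 182.3, 137.6], [598.0, 194.7, 171.5]]
plate [581.3  85.1  54.4] [320 198  15  17 188]
9.4833 [569.1 188.3 227. ] [ 1.7937e+02 -1.0000e-01  9.9040e+01] [1.5 0.7 4.1] 54.8
[-0.73, -0.07, -0.28, 0.0, 0.0], [-0.73, -0.07, -0.28, 0.0, 0.0], [-0.73, -0.07, -0.28, 0.0, 0.0],
```

View pics/side5.png

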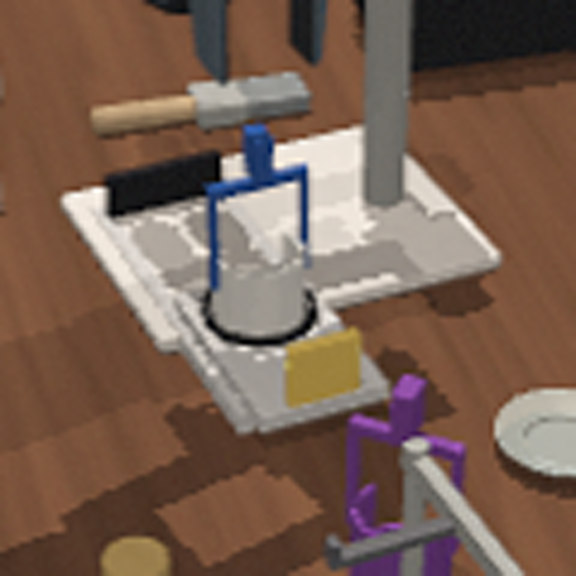

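All ten picture views are used, and the last one shows the pot standing upright inside the ring, released. From here I go by numbers. The tool will turn 30° for the push so that the camera, about 69 mm ahead of the tool, stays clear of the microscope head.

Call:
send_rows(steps=[[[0, 0, 0, 0, 0.3], [0, 0, 0, 0, 0.1]]])

```text
time_s: 9.65
ee_pos: [566.2, 187.3, 219.9]
ee_rot: [180.0, -0.0, 99.0]
force: [-0.3, 1.2, -1.5]
gripper_width: 44.5
gripper_force: 0.0
```

```bash
python3 plan.py 587 49 227 69 0 6; python3 - <<'E'
import numpy as np
from h import *
# lens position: head cylinder points, rough
for n in("top0","side0","side4"):
    f=dict(np.load(n+".npz"));W=cloud(f);p=W[(W[...,2]>215)&(W[...,2]<330)&(abs(W[...,0]-545)<60)&(W[...,1]>220)&(W[...,1]<380)]
    if len(p)>30:
        A=np.c_[2*p[:,:2],np.ones(len(p))];s=np.linalg.lstsq(A,(p[:,:2]**2).sum(1),rcond=None)[0];print(n,len(p),s[:2].round(1),"r",np.sqrt(s[2]+s[0]**2+s[1]**2).round(1),np.percentile(p,[5,95],axis=0).round().tolist())
E
```

```text
9.65 [566.2 187.3 219.9] [ 1.7995e+02 -1.0000e-02  9.9040e+01] [-0.3  1.2 -1.5] 44.5
[-0.58, -0.0, -0.03, 0.73, 0.0], [-0.58, 0.05, -0.03, 0.73, 0.0], [-0.57, 0.1, -0.03, 0.73, 0.0], [-0.56, 0.15, -0.03, 0.73, 0.0], [-0.55, 0.2, -0.03, 0.73, 0.0],
[-0.53, 0.24, -0.03, 0.73, 0.0], 
top0 330 [555.5 309.2] r 42.9 [[514.0, 268.0, 226.0], [602.0, 319.0, 325.0]]
side0 820 [551.4 308.7] r 40.8 [[513.0, 266.0, 224.0], [595.0, 299.0, 324.0]]
side4 221 [558.9 300.7] r 44.0 [[511.0, 268.0, 239.0], [539.0, 301.0, 328.0]]
```

Call:
send_rows(steps=[[[-0.4, 0, -0.03, 0.73, 0], [-0.6, 0.05, -0.03, 0.73, 0], [-0.6, 0.1, -0.03, 0.73, 0], [-0.6, 0.15, -0.03, 0.73, 0], [-0.6, 0.2, -0.03, 0.73, 0]]])

```text
time_s: 10.07
ee_pos: [581.9, 73.1, 223.8]
ee_rot: [-179.8, 0.1, 73.7]
force: [0.5, 1.0, 0.6]
gripper_width: 10.9
gripper_force: 0.0
```

Call:
send_rows(steps=[[[-0.57, 0.24, -0.03, 0.73, 0], [0, 0, 0, 0, 0], [0, 0, 0, 0, 0]]])

```text
time_s: 10.32
ee_pos: [585.0, 48.6, 225.3]
ee_rot: [-179.8, 0.0, 68.8]
force: [-0.2, 0.2, -0.0]
gripper_width: 0.8
gripper_force: 0.0
```

```bash
python3 plan.py 587 49 48 69 0 6
```

```text
10.3167 [585.   48.6 225.3] [-1.7985e+02  4.0000e-02  6.8840e+01] [-0.2  0.2 -0. ] 0.8
[0.0, 0.01, 0.74, -0.0, 0.0], [0.0, 0.01, 0.74, -0.0, 0.0], [0.0, 0.01, 0.74, -0.0, 0.0], [0.0, 0.01, 0.74, -0.0, 0.0], [0.0, 0.01, 0.74, -0.0, 0.0],
[0.0, 0.01, 0.74, -0.0, 0.0],
```

Call:
send_rows(steps=[[[0, 0.01, 0.74, 0, 0], [0, 0.01, 0.74, 0, 0], [0, 0.01, 0.74, 0, 0], [0, 0, 0, 0, 0]]])

```text
time_s: 10.65
ee_pos: [581.9, 50.0, 131.3]
ee_rot: [-179.3, 0.3, 69.0]
force: [-1.6, 0.2, -0.4]
gripper_width: 0.8
gripper_force: 0.0
```

Call:
send_rows(steps=[[[0, 0.01, 0.6, 0, 0], [0, 0.01, 0.6, 0, 0], [0, 0.01, 0.6, 0, 0], [0, 0, 0.4, 0, 0], [0, 0, 0, 0, 0]]])

```text
time_s: 11.07
ee_pos: [585.6, 49.5, 47.3]
ee_rot: [-179.6, 0.1, 69.0]
force: [-0.3, -0.6, -0.1]
gripper_width: 0.2
gripper_force: 0.0
```

```bash
python3 - <<'E'
from plan import *
s=env.state();print(s["ee_pos"].round(1),s["force"].round(1))
plan(np.zeros(3),69,np.array([-.157,.988,0])*6,69,0,1);plan(np.zeros(3),69,np.array([-.157,.988,0])*2,69,0,1)
E
```

```text
[585.6  49.5  47.3] [-0.3 -0.6 -0.1]
[0.13, -0.08, -0.0, -0.0, 0], 
[0.04, -0.03, -0.0, -0.0, 0],
```

Call:
send_rows(steps=[[[0.043, -0.026, 0, 0, 0], [0.043, -0.026, 0, 0, 0], [0.043, -0.026, 0, 0, 0], [0.043, -0.026, 0, 0, 0], [0.043, -0.026, 0, 0, 0]]])

```text
time_s: 11.48
ee_pos: [586.7, 59.0, 51.0]
ee_rot: [179.9, -0.1, 68.9]
force: [0.3, -0.2, -0.1]
gripper_width: 1.0
gripper_force: 0.0
```

Call:
send_rows(steps=[[[0.043, -0.026, 0, 0, 0], [0.043, -0.026, 0, 0, 0], [0.043, -0.026, 0, 0, 0], [0.043, -0.026, 0, 0, 0], [0.043, -0.026, 0, 0, 0]]])

```text
time_s: 11.9
ee_pos: [584.6, 68.2, 50.0]
ee_rot: [180.0, 0.0, 68.9]
force: [0.1, -1.8, 1.4]
gripper_width: 0.3
gripper_force: 1.1
```

Call:
send_rows(steps=[[[0.06, -0.036, 0, 0, 0], [0.06, -0.036, 0, 0, 0], [0.06, -0.036, 0, 0, 0], [0.06, -0.036, 0, 0, 0], [0.06, -0.036, 0, 0, 0]]])

```text
time_s: 12.32
ee_pos: [582.2, 82.6, 50.0]
ee_rot: [180.0, -0.0, 68.9]
force: [1.0, -2.3, 0.3]
gripper_width: 0.7
gripper_force: 1.2
```

Contact at about 2 N and the carriage is sliding. Continuing at 60 mm/s, then slower near the stop.

Call:
send_rows(steps=[[[0.08, -0.048, 0, 0, 0], [0.107, -0.064, 0, 0, 0], [0.107, -0.064, 0, 0, 0], [0.107, -0.064, 0, 0, 0], [0.107, -0.064, 0, 0, 0]]])

```text
time_s: 12.73
ee_pos: [578.2, 106.2, 49.9]
ee_rot: [180.0, -0.0, 68.9]
force: [2.9, -2.2, 0.4]
gripper_width: 0.6
gripper_force: 1.3
```

Call:
send_rows(steps=[[[0.107, -0.064, 0, 0, 0], [0.107, -0.064, 0, 0, 0], [0.107, -0.064, 0, 0, 0], [0.107, -0.064, 0, 0, 0], [0.107, -0.064, 0, 0, 0]]])

```text
time_s: 13.15
ee_pos: [573.5, 130.7, 49.8]
ee_rot: [-180.0, -0.0, 68.9]
force: [1.8, -1.8, 0.1]
gripper_width: 0.1
gripper_force: 1.3
```

Call:
send_rows(steps=[[[0.107, -0.064, 0, 0, 0], [0.107, -0.064, 0, 0, 0], [0.107, -0.064, 0, 0, 0], [0.08, -0.048, 0, 0, 0], [0.06, -0.036, 0, 0, 0]]])

```text
time_s: 13.57
ee_pos: [569.7, 151.9, 49.7]
ee_rot: [-180.0, 0.0, 68.9]
force: [1.2, -1.5, -0.5]
gripper_width: 0.9
gripper_force: 1.2
```

```bash
python3 - <<'E'
from workcell import env
import numpy as np
from h import *
s=env.state();print(s["ee_pos"].round(1),s["force"].round(1))
f=env.grab_frame("side");W=cloud(f)
for c in("blue","yellow"):
  for m,st,ce in blobs(f,c,10):
    p=W[m];p=p[~np.isnan(p[:,0])]
    if len(p) and 450<p[:,0].mean()<700 and p[:,1].mean()>50: print(c,st.tolist(),np.percentile(p,[3,50,97],axis=0).round(1).tolist())
E
```

```text
[569.7 151.9  49.7] [ 1.2 -1.5 -0.5]
yellow [308, 185, 7, 14, 69] [[542.9, 163.0, 30.6], [552.1, 169.6, 54.8], [560.3, 175.3, 76.4]]
yellow [321, 188, 2, 8, 12] [[586.5, 172.0, 29.6], [590.2, 176.2, 41.5], [591.5, 180.7, 58.2]]
```

Call:
send_rows(steps=[[[0.05, -0.03, 0, 0, 0], [0.05, -0.03, 0, 0, 0], [0.05, -0.03, 0, 0, 0], [0.05, -0.03, 0, 0, 0], [0.05, -0.03, 0, 0, 0]]])

```text
time_s: 14.03
ee_pos: [567.7, 162.9, 49.8]
ee_rot: [-180.0, 0.0, 68.9]
force: [1.3, -2.1, 0.1]
gripper_width: 0.6
gripper_force: 1.1
```

Call:
send_rows(steps=[[[0.05, -0.03, 0, 0, 0], [0.05, -0.03, 0, 0, 0], [0.05, -0.03, 0, 0, 0], [0.04, -0.024, 0, 0, 0], [0.03, -0.018, 0, 0, 0]]])

```text
time_s: 14.45
ee_pos: [566.1, 173.2, 49.8]
ee_rot: [-180.0, -0.0, 68.9]
force: [1.4, -1.9, -1.1]
gripper_width: 0.5
gripper_force: 1.1
```

Call:
send_rows(steps=[[[0.025, -0.015, 0, 0, 0], [0.025, -0.015, 0, 0, 0], [0.025, -0.015, 0, 0, 0], [0.025, -0.015, 0, 0, 0]]])

```text
time_s: 14.78
ee_pos: [565.4, 177.6, 49.8]
ee_rot: [180.0, -0.0, 68.9]
force: [1.4, -1.9, 0.1]
gripper_width: 0.6
gripper_force: 1.1
```

Call:
send_rows(steps=[[[0.025, -0.015, 0, 0, 0], [0.025, -0.015, 0, 0, 0], [0.025, -0.015, 0, 0, 0], [0.025, -0.015, 0, 0, 0]]])

```text
time_s: 15.12
ee_pos: [565.1, 180.1, 49.8]
ee_rot: [179.9, 0.2, 69.0]
force: [4.1, -12.0, 1.0]
gripper_width: 0.9
gripper_force: 6.2
```

Call:
send_rows(steps=[[[0.02, -0.012, 0, 0, 0], [0.02, -0.012, 0, 0, 0], [0.02, -0.012, 0, 0, 0]]])

```text
time_s: 15.37
ee_pos: [565.1, 180.3, 49.9]
ee_rot: [179.7, 0.4, 69.1]
force: [5.5, -19.7, 1.3]
gripper_width: 0.4
gripper_force: 9.9
```

The position stalled at y≈180 with force rising to 20 N, so it's at the stop. Backing straight off, then up and away, and then I check.

Call:
send_rows(steps=[[[-0.05, 0.03, 0, 0, 0], [-0.1, 0.06, 0, 0, 0], [-0.3, 0.18, 0, 0, 0], [-0.4, 0.24, 0, 0, 0], [-0.4, 0.24, 0, 0, 0]]])

```text
time_s: 15.78
ee_pos: [573.8, 127.1, 49.8]
ee_rot: [-179.9, -0.0, 69.0]
force: [0.0, 0.2, 0.0]
gripper_width: 0.2
gripper_force: 0.0
```

Call:
send_rows(steps=[[[-0.4, 0.24, 0, 0, 0], [-0.3, 0.18, -0.3, 0, 0], [0, 0, -0.7, 0, 0], [0, 0, -0.9, 0, 0], [0, 0, -0.9, 0, 0]]])

```text
time_s: 16.2
ee_pos: [578.7, 94.7, 162.3]
ee_rot: [-179.8, 0.0, 68.9]
force: [0.6, -0.5, -1.4]
gripper_width: 0.7
gripper_force: 0.0
```

Call:
send_rows(steps=[[[-0.7, 0, -0.6, 0, 0], [-0.9, 0, -0.5, 0, 0], [-0.9, 0, -0.2, 0, 0], [-0.5, 0, 0, 0, 0], [0, 0, 0, 0, 0]]])

```text
time_s: 16.62
ee_pos: [535.0, -19.8, 214.9]
ee_rot: [180.0, 0.0, 68.7]
force: [-0.7, -0.5, -0.3]
gripper_width: 0.7
gripper_force: 0.0
```

```bash
python3 - <<'E'
from workcell import env
import numpy as np,cv2
from h import *
s=env.state();print(s["time_s"],s["ee_pos"].round(1),s["force"].round(1))
for n in("side","top","wrist"):
  f=env.grab_frame(n);W=cloud(f)
  for c in("blue","yellow"):
   for m,st,ce in blobs(f,c,10):
    p=W[m];p=p[~np.isnan(p[:,0])]
    if len(p) and 450<p[:,0].mean()<700 and abs(p[:,1].mean())<450: print(n,c,st.tolist(),np.percentile(p,[3,50,97],axis=0).round(1).tolist(), cv2.minAreaRect(p[:,:2].astype(np.float32))[0:3] if c=="yellow" else "")
  H=hsv(f);m=(H[...,2]<75)&(W[...,2]>24)&(W[...,2]<42)&(abs(W[...,0]-550)<60)&(abs(W[...,1]-300)<60);p=W[m]
  if len(p)>10: print(n,"ring",len(p),np.percentile(p,[2,98],axis=0).round(1).tolist())
E
```

```text
16.6167 [535.  -19.8 214.9] [-0.7 -0.5 -0.3]
side blue [290, 164, 2, 8, 16] [[512.5, 289.7, 60.6], [515.6, 295.4, 76.3], [517.4, 300.7, 89.5]] 
side blue [348, 252, 17, 46, 309] [[530.4, -329.5, 92.5], [542.5, -300.4, 164.1], [551.1, -260.0, 198.7]] 
side blue [366, 278, 20, 48, 319] [[544.4, -423.2, 89.7], [556.6, -393.7, 164.0], [564.6, -355.4, 198.1]] 
side yellow [304, 180, 15, 14, 165] [[540.1, 193.5, 31.7], [560.7, 199.8, 53.0], [583.0, 206.7, 74.1]] ((531.4154663085938, 93.27338409423828), (249.6936492919922, 44.802188873291016), 74.62068939208984)
side ring 103 [[499.8, 262.0, 24.9], [583.4, 358.5, 41.2]]
top blue [461, 187, 24, 9, 85] [[546.6, -418.9, 131.4], [556.8, -384.8, 182.6], [565.0, -360.8, 203.3]] 
top blue [436, 192, 16, 8, 70] [[532.3, -324.7, 158.4], [543.3, -293.1, 193.1], [550.3, -285.2, 202.6]] 
top yellow [265, 190, 6, 16, 61] [[540.9, 195.8, 47.3], [561.5, 200.6, 72.2], [583.9, 208.8, 78.3]] ((562.6176147460938, 202.29151916503906), (47.636085510253906, 9.054452896118164), 9.030441284179688)
wrist yellow [334, 259, 2, 6, 10] [[549.5, 10.8, 311.8], [549.8, 11.4, 312.6], [550.0, 11.9, 313.7]] ((549.7996215820312, 11.377500534057617), (1.3950494527816772, 0.32770174741744995), 71.23985290527344)
wrist yellow [134, 294, 288, 16, 2315] [[501.8, -3.2, 316.7], [537.1, 7.7, 320.2], [564.9, 21.3, 322.4]] ((532.4901733398438, 9.4091796875), (2.539318084716797, 74.18803405761719), 68.75272369384766)
```

The plate moved 117 mm and the pot's leg is where an upright pot on the seat would have it. As an independent check that it's fully home, I locate the black end stop, whose front face must lie 50 mm beyond the seat.

```bash
python3 - <<'E'
from workcell import env
import numpy as np,cv2
from h import *
a=np.radians(9);ux=np.array([np.cos(a),np.sin(a)]);uy=np.array([-np.sin(a),np.cos(a)]);seat=np.array([546.7,301.])
for n in("side0","side4"):
    f=dict(np.load(n+".npz"));W=cloud(f);H=hsv(f);m=(H[...,2]<70)&(W[...,2]>18)&(W[...,2]<55)&(W[...,1]>290)&(W[...,1]<420)&(abs(W[...,0]-535)<100)
    p=W[m];q=p[:,:2]-seat;x=q@ux;y=q@uy
    print(n,len(p),"x",np.percentile(x,[3,97]).round(1),"y",np.percentile(y,[3,25,50,75,97]).round(1),"ztop",np.percentile(p[:,2],97).round(1))
    k=p[:,2]<42; print(" front face y",np.percentile(y[k],[10,50,90]).round(1), "fit slope deg",np.degrees(np.arctan(np.polyfit(x[k],y[k],1)[0])).round(1))
f=env.grab_frame("side");W=cloud(f);q=W[...,:2]-seat;r=np.hypot(q[...,0],q[...,1]);H=hsv(f)
m=(r<40)&(W[...,2]>30)&(W[...,2]<90)&(H[...,1]<45)&(H[...,2]>100);p=W[m];print("pot white",len(p),np.percentile(p,[2,98],axis=0).round(1).tolist())
E
```

```text
side0 200 x [-39.   41.1] y [46.6 50.5 52.4 54.7 60.7] ztop 50.8
 front face y [48.4 52.3 57. ] fit slope deg 0.2
side4 179 x [-39.5  36.6] y [46.2 50.6 52.8 55.5 59.8] ztop 50.0
 front face y [48.  52.4 57.1] fit slope deg 0.9
pot white 247 [[516.2, 269.0, 31.9], [576.8, 316.5, 80.1]]
```

The stop face is 50–52 mm beyond the seat, as it should be. The pot is upright and centred at (546.5, 299), the good pots still hang, and the arm is clear.

```bash
python3 -c "
from workcell import env
print(env.job_done())"
```

```text
the job is handed in; nothing more can be done
None
```

I handed the job in at about 17 s: the broken pot stands upright in the ring under the lens, released, with the carriage pushed against its stop; the two good pots still hang and no contact was seen with anything else.

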